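# Twist-lock the grinding cup onto the pigment mill

## Robot

A 6-joint arm with a two-finger parallel gripper is mounted at the origin on the work surface. World frame = base frame: x ahead of the robot, y to its left, z up, the work surface at z = 0. Lengths are in m, angles in rad, forces in N, time in s.
With the tool pointing down it reaches from about 0.35 to 0.925 m from the base axis. Payload 6.4 kg.
Tool frame: the origin (TCP) lies midway between the tips of the shut fingers; the grasp point (between the pads) lies grip_depth behind it (grip_depth is the distance from the TCP to the grasp point, in m); z points along the fingers, y is the line along which they close (so a half turn about z gives the same grasp; the last joint's range is limited). The gripper opens to 85 mm and grips with 20 to 120 N. Pads are 22 mm wide; open, the fingers measure 114 mm over their backs; the gripper's body (76 mm by 85 mm) begins 54 mm behind the grasp point. The pads swing forward as they close: fully open they stand 13 mm farther back than shut.
Start: joints at [1.018, 0.245, 1.558, -0, 1.339, -0.174], TCP at [0.24, 0.604, 0.231] pointing down, gripper open.
Joint ranges: [-3.13, 3.13], [-1.02, 2.26], [0.13, 2.54], [-0.95, 4.09], [0.21, 2.88], [-2.74, 2.74]. Speed limits (rad/s): [2.57, 2.57, 3.14, 3.14, 3.14, 3.14].

## Interface

Orientations are given as [roll, pitch, yaw] about the fixed x, y, z axes, in that order (R = Rz(yaw) Ry(pitch) Rx(roll)).
In Python, from plant import get_obs, capture, close_job, find_in, trace, grip_depth gives the robot as it stands. The module is installed in compiled form; this text tells all that it offers.
- The arm moves only by the tool servo_tool, never from a script. Its argument "steps" is a list of rows, each a list of 7 numbers: the turn, a rotation vector about the tool's x, y, z in degrees, then the shift along the tool's x, y, z in mm, then the opening, from 0 (shut) to 1 (fully open). In form: [[wx, wy, wz, dx, dy, dz, claw], ...]. A call has 1 to 8 rows; each row shifts and turns the commanded pose from where the row before left it, along the tool's axes as they then stand; what a row does not reach is not made up. A row lasts 1/12 s, in which the tool goes at most 41.7 mm and 7.16 degrees, less where a joint would pass 70% of its speed; a pose out of reach is approached as far as the arm can. A call with a gripper value outside its range is refused whole. The fingers move at their own pace and stop on an object; "force" is the grip in N (left out, the last holds). Time passes only in rows, so rows that do not move let the fingers close. It gives the time, the measured TCP pose, the force, the opening and the grip force at its end, in the units of the state.
- get_obs(): the state, without advancing time (a new reading comes with each control period).
- capture(name): name is "scene" or "top"; returns a dict with "color" (400x640x3 uint8, red, green, blue), "fx", "fy", "cx", "cy" (pixels), "R" (3x3) and "t" (3): a world point X has camera coordinates R X + t. Camera axes: x right, y down, z forward; pixel columns grow to the right and rows downward; lengths in m; the calibration is good to about 2 mm. A picture is of the moment at which its call begins. There is no depth.
- close_job(): hands the job in; it is judged then, once.
Trained networks look in the newest picture that a camera, given by its name, has taken for a name from the list of things; names that differ only in an ending like _2 or _b are one class to them, and where a whole thing is asked for, a point or a joint stands for the part that bears it (a point fixed in the world has none). Each returns a list of dicts, best first, with "confidence" (0 to 1); they miss things now and then, are a little off and sometimes report something else, mostly with a low value. They report only what shows in the picture. A call takes as long as a camera call. They do not tell look-alikes from the thing itself.
- find_in(camera, name): "uv" ([column, row] in pixels, amid what is visible of it).
- trace(camera, name): "region" (400x640 bool, what is visible of it) and "uv" ([column, row] in pixels, amid what is visible of it).
The state is a dict: "time": time; "joints": joint angles; "joint_velocities": joint speeds; "joint_torque": joint torques, N m; "position": TCP position; "ee_rot": TCP orientation; "wrist_force": force on the tool from outside, world axes, zero at the start; "moment": the same for the moment, N m; "gripper_width": opening from 0.0 (shut) to 1.0 (fully open); "grasp_force": force on a finger pad.
Only numpy, scipy, OpenCV 4.12 (cv2) and the standard library are available. Lean on these libraries where they do the work, as an engineer would, in place of code of your own. Each camera call takes 0.05 s, during which the arm holds its last target. There are 200 camera calls.

## Task

Fit the steel grinding cup (the one with two lugs at its foot) onto the little white mill: let the lugs drop through the two gaps of the socket collar, push the cup down against the spring and twist it clockwise (seen from above) as far as it goes, then ease off so that it clicks up into its locking notches, and let go. Do not force it: never push or twist the cup hard against the mill, and leave everything else on the bench where it stands.

Things in the scene. Friction and masses are not known exactly. Their poses are not given: they have to be found in the camera images.
- cup: Closed steel grinding cup with a black lid, upright on the bench, 83 mm high, about 0.25 kg. Origin: centre of its underside, z up its axis. Foot diameter 60 mm up to 18 mm high, its bottom edge bevelled to 54 mm. Two square lugs stick out of the foot along the cup's +x and -x (a half turn makes no difference): 12 mm wide, 6 to 12 mm above the underside, tips 36.5 mm from the axis.
- cup_grip (a point): Point on the cup's axis 54 mm above its underside, a good height to grip: the smooth round barrel has a diameter of 52 mm from 18 to 83 mm above the underside.
- mill: White mill housing 150 x 150 x 55 mm, fixed to the bench, a black dial on its front (-x) face. Origin: centre of its underside, z up. On its top stands a round aluminium socket collar with a sprung black deck inside. The collar is set by hand and holds its setting, which is not measured: raised 0 to 20 mm above the housing's top and turned up to 10 degrees either way about its axis.
- socket_axis (a point): Point on the vertical axis of housing and collar at the housing's top, 55 mm above the mill's origin. Collar: outer diameter 94 mm, bore 64 mm (78 mm across the lug pockets), 24 mm high, its rim 24 to 44 mm above this point. Off the gaps the lugs rest on the rim; in the gaps the cup drops 8 mm deeper, onto the deck. More than 60 N between cup and mill (all contacts added up) does damage.
- gap (a point): Nominal middle of one of the two open gaps in the rim (the other is across): 35 mm from the axis, 65 degrees counter-clockwise from above from the housing's +x. True gaps are up to 10 degrees off, as the collar is turned. Each is 28 degrees wide: 4 degrees of play each way for a lug. Clockwise of it lies a ledge, underside 17 mm above the collar's foot; counter-clockwise all is solid.
- notch (a point): Nominal place of a lug when locked (the other is across): 35 mm from the axis along the housing's +x, up to 10 degrees off as the collar is turned. Here the ledge's underside is 3 mm higher and the spring lifts the lugs into the notch, with 5 degrees of play each way, once the push is eased. A solid stop ends the twist 5 degrees past its middle: about 65 degrees of twist in all from the gap.
- deck (a joint): How far the sprung deck is pushed down (m): 0 free, its top 10 mm above the collar's foot; 0.009 hard on its bottom. The spring starts at about 6 N and adds 0.8 N per mm. The lugs pass under the ledge with the deck pushed 5 to 9 mm down (about 10 to 13 N); the cup locked in the notches reads about 0.002.
- plain_jar: Steel jar with a black lid, diameter 54 mm, 82 mm high, without lugs; origin at the centre of its underside. Leave it alone.
- spool: Wooden thread spool, diameter 40 mm, 40 mm high; origin at the centre of its underside. Leave it alone.
- brush_pot: Wooden pot of brushes, diameter 80 mm, about 200 mm high with the brushes; origin at the centre of its underside. Leave it alone.
- mesh_roll: Roll of wire mesh fixed on a board of 70 x 190 mm, 64 mm high; origin under its centre. Leave it alone.
- bowl: White ceramic bowl, diameter 110 mm, 50 mm high; origin at the centre of its underside. Leave it alone.
- awl: Screwdriver-like awl with a wooden handle, lying on the bench; its long axis is its x axis. Leave it alone.
- block: Cork sanding block 90 x 60 x 35 mm; origin at the centre of its underside. Leave it alone.
There are look-alikes about, which are no part of the job. What is shaped like the cup but pink is not meant.

How it is judged:
By the outcome, as a careful person would: the job done as asked, in the order asked, and still so for the second after the job is handed in, with the robot touching nothing.
It also fails if it takes over 72 s, if anything falls off the work surface, if the arm or the gripper's body presses on something with over 40 N, if the wrist force passes 120 N, or if a joint passes its speed limit or range.

## Working session

There is one attempt and no reset: what is moved stays moved. The work goes in short steps, Python scripts to look and compute and a tool call to move; the robot and the scene stay as the last step left them, time stands still between calls to the robot, and variables do not carry over. Pictures are saved under pics/ and viewed, at most 10 in all, crops included, and the job is handed in when it is done.

Besides the shell and the picture viewer there is one more tool, called after "Emit:" as name([rows], argument=value, ...), one row to a line, values as JSON. servo_tool: Moves the arm, as the interface text tells. Its arguments: {"type":"object","properties":{"steps":{"type":"array"},"force":{"type":"number"}},"required":["steps"]}

```bash
mkdir -p pics; cat > h.py <<'E'
import numpy as np, cv2
from plant import *
def ray(c,uv):
    R=np.array(c["R"]);t=np.array(c["t"])
    d=R.T@np.array([(uv[0]-c["cx"])/c["fx"],(uv[1]-c["cy"])/c["fy"],1.]);return -R.T@t,d
def atz(c,uv,z):
    o,d=ray(c,uv);return o+d*(z-o[2])/d[2]
def proj(c,X):
    p=np.array(c["R"])@np.array(X)+np.array(c["t"]);return np.array([c["fx"]*p[0]/p[2]+c["cx"],c["fy"]*p[1]/p[2]+c["cy"]])
def save(c,n,box=None,s=1):
    im=c["color"][...,::-1]
    if box: im=im[box[1]:box[3],box[0]:box[2]]
    cv2.imwrite("pics/"+n,cv2.resize(im,None,fx=s,fy=s,interpolation=cv2.INTER_CUBIC))
E
python3 - <<'E'
from h import *
print(get_obs(),grip_depth)
a={n:capture(n) for n in("scene","top")}
for n,c in a.items():
    print(n,c["fx"],c["cx"],c["cy"],np.round(c["R"],3).tolist(),np.round(c["t"],3))
    for k in("cup","plain_jar","mill","gap","notch","deck"):
        print(k,[(np.round(d["uv"]).tolist(),round(d["confidence"],2)) for d in find_in(n,k)])
im=np.vstack([a["scene"]["color"],a["top"]["color"]])[...,::-1]
cv2.imwrite("pics/a.png",cv2.resize(im,(480,600),interpolation=cv2.INTER_AREA))
save(a["scene"],"scene.png");save(a["top"],"top.png")
E
```

```text
{'time': 0.0, 'joints': array([ 1.01789054e+00,  2.45838498e-01,  1.55903617e+00,  3.03248919e-05,
        1.33868451e+00, -1.74131956e-01]), 'joint_velocities': array([-1.81364074e-04,  9.74456467e-04,  2.54259914e-04,  1.77030324e-03,
       -7.21275197e-04,  8.15989661e-06]), 'joint_torque': array([-4.77865888e-04, -4.29519618e+01, -3.26116669e+01, -1.68128058e-04,
        5.44797993e-03,  1.93356414e-05]), 'position': array([0.24006448, 0.60343802, 0.23015279]), 'ee_rot': array([-3.13966098e+00, -3.69758739e-04,  2.76281146e+00]), 'wrist_force': array([ 0.23402549, -0.7534306 ,  0.26711459]), 'moment': array([ 0.02182816, -0.0231229 , -0.03193642]), 'grasp_force': 0.0, 'gripper_width': 0.9974292069612278} 0.0187
scene 472.8143855933186 326.7758309766847 199.978899744735 [[0.106, 0.994, -0.012], [0.756, -0.089, -0.648], [-0.645, 0.06, -0.762]] [-0.039 -0.353  1.481]
cup [([384.0, 183.0], 0.92), ([460.0, 211.0], 0.85), ([247.0, 226.0], 0.24)]
plain_jar [([340.0, 257.0], 0.96)]
mill [([249.0, 231.0], 0.97)]
gap [([246.0, 230.0], 0.83), ([338.0, 315.0], 0.39)]
notch [([246.0, 230.0], 0.7)]
deck [([245.0, 210.0], 0.57)]
top 499.43940122940666 313.41645132545943 199.29148510833207 [[0.013, -1.0, 0.003], [-0.988, -0.013, -0.154], [0.154, -0.001, -0.988]] [-0.007  0.529  1.412]
cup [([268.0, 218.0], 0.88), ([257.0, 190.0], 0.73), ([211.0, 179.0], 0.65), ([238.0, 125.0], 0.29)]
plain_jar [([313.0, 154.0], 0.68), ([216.0, 289.0], 0.44)]
mill [([379.0, 193.0], 0.93), ([214.0, 288.0], 0.42)]
gap [([380.0, 191.0], 0.76)]
notch [([384.0, 192.0], 0.61)]
deck [([381.0, 188.0], 0.65)]
```

View pics/scene.png

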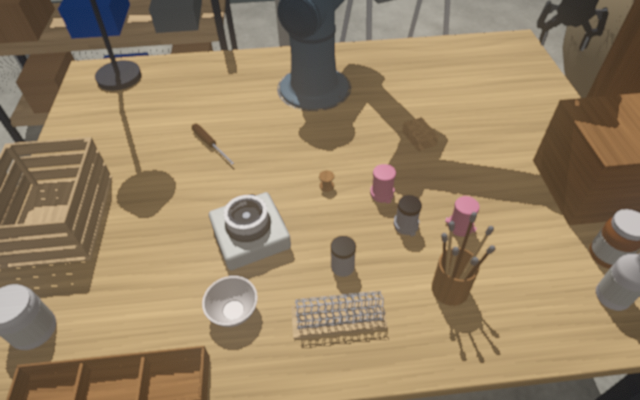

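View pics/top.png

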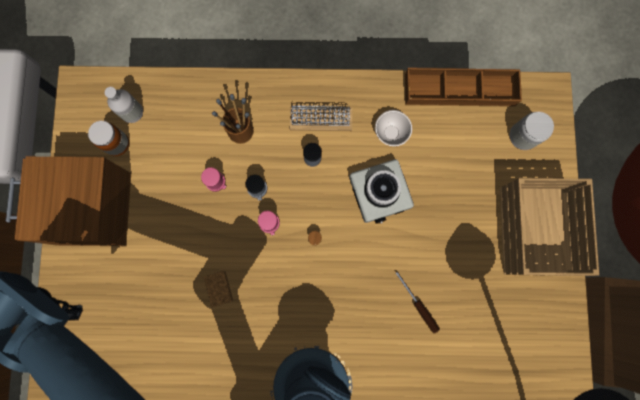

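Candidates for the cup: pink (384,184) and pink (464,215), which are excluded by colour; dark-lidded steel at (408,215), which seems to have a foot; dark-lidded steel at (343,257), probably plain_jar. I'll check with one close crop.

```bash
python3 - <<'E'
from h import *
s=cv2.imread("pics/scene.png");t=cv2.imread("pics/top.png")
def cr(im,x,y,w=35):return cv2.resize(im[y-w:y+w,x-w:x+w],(300,300),interpolation=cv2.INTER_CUBIC)
cv2.imwrite("pics/c.png",np.vstack([np.hstack([cr(s,408,215,28),cr(s,247,220,40)]),np.hstack([cr(t,257,187,28),cr(t,382,190,38)])]))
E
```

```text
(no output)
```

View pics/c.png

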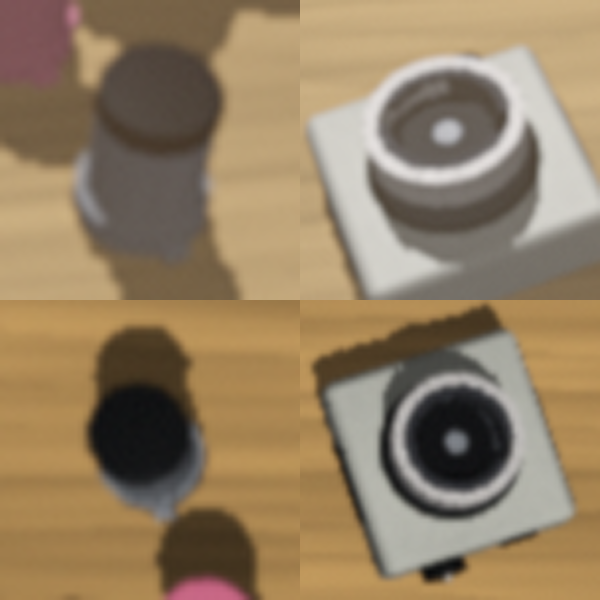

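The crop settles it: the dark-lidded one at scene (408,215), top (257,187), has the wider foot, with a lug showing at scene (408,236) and top (260,199). It is the cup. Next I'll measure cup, mill and collar.

```bash
cat > m.py <<'E'
from h import *
from scipy.optimize import least_squares
S=capture("scene");T=capture("top")
# housing
hsv=cv2.cvtColor(T["color"],cv2.COLOR_RGB2HSV)
m=((hsv[...,1]<60)&(hsv[...,2]>110)).astype(np.uint8);m[:150]=0;m[230:]=0;m[:,:340]=0;m[:,425:]=0
m=cv2.morphologyEx(m,cv2.MORPH_OPEN,np.ones((3,3)))
p=np.argwhere(m)[:,::-1]
P=np.array([atz(T,q,.055)[:2] for q in p],np.float32)
r=cv2.minAreaRect(P);mc=np.array(r[0]);print("housing",r)
tr=trace("top","mill");print(tr[0]["region"].sum())
# cup lid
def lid(c,x0,y0,thr):
    g=cv2.GaussianBlur(c["color"].astype(np.float32).max(2),(0,0),.7)
    return g
cup=[d["region"] for d in trace("scene","cup")];
for n,c in(("scene",S),("top",T)):
    for d in trace(n,"cup")+trace(n,"plain_jar"): 
        u=np.argwhere(d["region"]);print(n,np.round(d["uv"]),round(d["confidence"],2),u.min(0)[::-1],u.max(0)[::-1])
# rectified rim-plane views of collar for z guesses; cup foot plane
out=[]
def rect(c,x,y,z,w,N=300):
    k=np.linspace(-w,w,N);XX,YY=np.meshgrid(k,k) # cols: +x right ; rows: y up
    X=np.stack([x+XX.ravel(),y-YY.ravel(),np.full(XX.size,z)])
    p=np.array(c["R"])@X+np.array(c["t"])[:,None]
    u=(c["fx"]*p[0]/p[2]+c["cx"]).reshape(N,N).astype(np.float32);v=(c["fy"]*p[1]/p[2]+c["cy"]).reshape(N,N).astype(np.float32)
    return cv2.remap(c["color"],u,v,cv2.INTER_CUBIC)[...,::-1]
if __name__=="__main__":
    cg=atz(T,(257,187),.083);print("cup lid guess",cg, "scene lid pix",proj(S,cg), "foot",atz(S,(408,229),0))
    a=np.hstack([rect(S,*mc,.09,.06),rect(T,*mc,.09,.06)])
    b=np.hstack([rect(S,*cg[:2],.009,.05),rect(T,*cg[:2],.009,.05)])
    cv2.imwrite("pics/d.png",np.vstack([a,b]))
E
python3 m.py
```

```text
housing ((0.5557997822761536, -0.1964915692806244), (0.14808706939220428, 0.14760807156562805), 18.127077102661133)
2747
scene [409. 212.] 0.95 [393 196] [420 233]
scene [383. 183.] 0.76 [370 164] [395 201]
scene [460. 213.] 0.63 [446 196] [478 234]
scene [421. 132.] 0.38 [402 118] [437 150]
scene [342. 256.] 0.87 [329 235] [355 276]
top [211. 178.] 0.87 [201 168] [225 191]
top [268. 218.] 0.64 [258 211] [279 234]
top [256. 189.] 0.56 [245 175] [267 199]
top [310. 152.] 0.71 [303 143] [321 166]
cup lid guess [0.55556136 0.1605206  0.083     ] scene lid pix [405.65425808 199.71220128] foot [0.57727801 0.17112422 0.        ]
```

View pics/d.png

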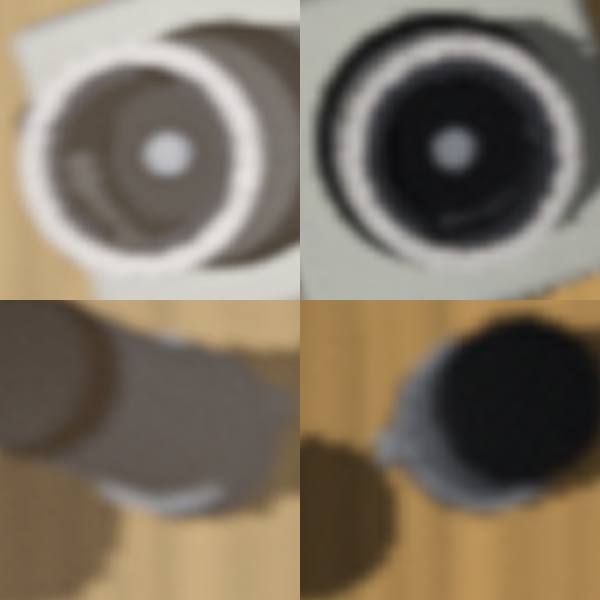

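The crop shows the collar rim as a bright ring in both views, with the gaps not obvious. The cup has one lug at top-view crop (385,445). I'll fit circles for the rim, lid and foot, and profile the ring by angle.

```bash
cat > f.py <<'E'
from m import *
def samp(c,X):
    p=np.array(c["R"])@X.T+np.array(c["t"])[:,None]
    u=(c["fx"]*p[0]/p[2]+c["cx"]).astype(np.float32);v=(c["fy"]*p[1]/p[2]+c["cy"]).astype(np.float32)
    g=c["color"].astype(np.float32).mean(2)
    return cv2.remap(g,u[None],v[None],cv2.INTER_LINEAR)[0]
th=np.radians(np.arange(0,360,5))
def circ(x,y,z,r):return np.stack([x+r*np.cos(th),y+r*np.sin(th),np.full(th.size,z)],1)
def contrast(c,p,r,d=.003):
    return (samp(c,circ(*p,r-d))-samp(c,circ(*p,r+d)))
from scipy.optimize import minimize
def fit(p0,r,sign,cams,d=.003,names=""):
    def cost(q):
        s=0
        for c in cams: s-=np.mean(np.clip(sign*contrast(c,q,r,d),-20,60))
        return s
    best=None
    for dz in np.arange(-.012,.0121,.004):
      for dx in(-.004,0,.004):
       for dy in (-.004,0,.004):
        q=minimize(cost,np.array(p0)+[dx,dy,dz],method="Nelder-Mead",options=dict(initial_simplex=np.array(p0)+[dx,dy,dz]+.002*np.vstack([np.zeros(3),np.eye(3)])))
        if best is None or q.fun<best.fun: best=q
    print(names,np.round(best.x,4),best.fun);return best.x
rim=fit([*mc,.09],.047,1,(S,T),names="rim both")
E
cat > g.py <<'E'
from f import *
def fixz(c,p0,z,r,sign):
    f=lambda q:-np.mean(np.clip(sign*contrast(c,(q[0],q[1],z),r),-20,60))
    b=min((minimize(f,[p0[0]+a,p0[1]+e],method="Nelder-Mead",options=dict(initial_simplex=np.array([p0[0]+a,p0[1]+e])+np.array([[0,0],[.002,0],[0,.002]]))) for a in(-.005,0,.005) for e in (-.005,0,.005)),key=lambda b:b.fun)
    return np.round(b.x,4),round(b.fun,1)
for z in(.079,.085,.091,.097): print(z,"S",fixz(S,rim,z,.047,1),"T",fixz(T,rim,z,.047,1))
print("lid S",fixz(S,(.5556,.1605),.083,.026,-1),"T",fixz(T,(.5556,.1605),.083,.026,-1))
for c,n in((S,"S"),(T,"T")):
    z=rim[2];q=fixz(c,rim,z,.047,1)[0]
    print(n,"ang; brightness at r=30..46 step 2")
    M=np.array([samp(c,circ(*q,z,r)) for r in np.arange(.030,.0461,.002)]).T
    for i in range(0,72,2): print(i*5,M[i].astype(int))
E
python3 g.py
```

```text
housing ((0.5557997822761536, -0.1964915692806244), (0.14808706939220428, 0.14760807156562805), 18.127077102661133)
2757
scene [382. 182.] 0.88 [370 164] [395 202]
scene [408. 214.] 0.81 [393 194] [421 234]
scene [461. 216.] 0.76 [446 196] [478 235]
scene [338. 316.] 0.62 [291 291] [386 338]
scene [204. 136.] 0.23 [191 123] [230 161]
scene [341. 259.] 0.74 [329 235] [355 276]
top [253. 190.] 0.87 [245 175] [267 199]
top [270. 223.] 0.8 [258 211] [279 234]
top [423. 314.] 0.67 [397 274] [439 332]
top [214. 177.] 0.6 [200 168] [225 191]
top [312. 152.] 0.91 [303 143] [321 166]
top [425. 318.] 0.55 [402 281] [438 332]
rim both [ 0.5587 -0.198   0.099 ] -83.94369506835938
0.079 S (array([ 0.5427, -0.202 ]), np.float64(-36.1)) T (array([ 0.5623, -0.1993]), np.float64(-47.0))
0.085 S (array([ 0.5476, -0.2011]), np.float64(-37.9)) T (array([ 0.5615, -0.1982]), np.float64(-47.1))
0.091 S (array([ 0.5523, -0.2003]), np.float64(-39.0)) T (array([ 0.5606, -0.1971]), np.float64(-47.2))
0.097 S (array([ 0.5571, -0.1995]), np.float64(-39.5)) T (array([ 0.5595, -0.1961]), np.float64(-47.2))
lid S (
[... 2466 characters left out ...]
 42  58  93 131 170 177 168]
200 [ 22  30  43  65  96 139 169 182 167]
210 [ 22  31  42  61  89 128 159 174 161]
220 [ 22  29  41  61  95 137 169 177 165]
230 [ 23  31  43  62  93 138 173 174 161]
240 [ 23  30  41  61  93 136 165 177 168]
250 [ 26  26  29  50  85 132 164 178 176]
260 [ 36  30  34  50  91 136 172 183 183]
270 [ 28  28  37  57  88 133 164 181 182]
280 [ 25  30  41  56  93 135 173 183 182]
290 [ 27  32  43  63  92 135 166 181 182]
300 [ 30  35  44  61  88 133 165 182 182]
310 [ 31  35  44  62  96 138 170 181 181]
320 [ 32  37  47  65  95 134 162 170 161]
330 [ 33  39  50  73 108 143 165 168 145]
340 [ 37  43  51  74 107 146 165 168 144]
350 [ 34  41  53  70 109 143 167 166 146]
```

```bash
cat > s.py <<'E'
from h import *
from scipy.optimize import minimize
a=np.linspace(0,2*np.pi,60,endpoint=False)
def cyl(r,z):return np.stack([r*np.cos(a),r*np.sin(a),np.full(60,z)],1)
def box(x0,x1,y0,y1,z0,z1):return np.array([[x,y,z] for x in(x0,x1) for y in(y0,y1) for z in(z0,z1)])
def cupm(q):return [np.vstack([cyl(.026,.018),cyl(.026,.083)]),np.vstack([cyl(.027,0),cyl(.03,.003),cyl(.03,.018)]),box(-.0365,.0365,-.006,.006,.006,.012)]
def millm(q):return [box(-.075,.075,-.075,.075,0,.055),np.vstack([cyl(.047,.055),cyl(.047,.079+q[3])])]
K=8
def sil(c,parts,q):
    m=np.zeros((400,640),np.float32)
    cs,sn=np.cos(q[2]),np.sin(q[2]);R=np.array([[cs,-sn,0],[sn,cs,0],[0,0,1]])
    M=np.zeros((400,640),np.uint8)
    for P in parts:
        X=P@R.T+[q[0],q[1],0]
        u=np.array([proj(c,x) for x in X])
        h=cv2.convexHull(u.astype(np.float32))
        cv2.fillConvexPoly(M,np.round(h*16).astype(np.int32),255,cv2.LINE_AA,4)
    return M/255.
def fit(model,q0,obs,sc):
    def cost(q):
        s=0
        for c,m in obs:
            M=sil(c,model(q),q);s+=np.abs(M-m).sum()/m.sum()
        return s
    best=None
    for q in q0:
        r=minimize(cost,q,method="Nelder-Mead",options=dict(initial_simplex=np.array(q)+np.vstack([np.zeros(len(q)),np.diag(sc)]),xatol=1e-5,fatol=1e-5))
        if best is None or r.fun<best.fun:best=r
    return best
def get(cam,name,uv):
    c=capture(cam);ds=trace(cam,name)
    ds=[d for d in ds if np.hypot(*(np.array(d["uv"])-uv))<10]
    return c,ds[0]["region"].astype(float)
E
python3 - <<'E'
from s import *
oc=[get("scene","cup",(408,214)),get("top","cup",(255,189))]
om=[get("scene","mill",(249,231)),get("top","mill",(379,193))]
d=np.degrees
for n,o in(("both",oc),("S",oc[:1]),("T",oc[1:])):
    r=fit(cupm,[[.57,.167,y] for y in(0,.5,1,1.5,2.2,2.8)],o,[.003,.003,.2]);print("cup",n,np.round(r.x[:2],4),round(d(r.x[2]),1),round(r.fun,3))
for n,o in(("both",om),("S",om[:1]),("T",om[1:])):
    r=fit(millm,[[.556,-.196,.31,h] for h in(.004,.015)],o,[.003,.003,.05,.004]);print("mill",n,np.round(r.x,4),round(d(r.x[2]),1),round(r.fun,3))
E
```

```text
cup both [0.5636 0.1694] 190.9 0.311
cup S [0.5637 0.1676] 9.4 0.103
cup T [0.5655 0.1719] 19.9 0.164
mill both [ 0.5559 -0.1999  0.3015  0.0155] 17.3 0.2
mill S [ 0.5495 -0.2025  0.2896  0.0055] 16.6 0.082
mill T [ 0.5566 -0.1965  0.3231  0.0054] 18.5 0.092
```

```bash
cat > k.py <<'E'
from s import *
T=capture("top");tt=trace("top","cup");S=capture("scene");ts=trace("scene","cup");bp=trace("scene","brush_pot")
for n,uS,uT,g in(("pink1",(384,183),(268,222),(.50,.145)),("pink2",(461,215),(212,178),(.56,.26))):
    o=[]
    for c,t,u in((S,ts,uS),(T,tt,uT)):
        r=[d for d in t if np.hypot(*(np.array(d["uv"])-u))<10]
        if r:o.append((c,r[0]["region"].astype(float)))
    r=fit(cupm,[[*g,y] for y in(0,1,2)],o,[.004,.004,.2]);print(n,np.round(r.x,3),r.fun,len(o))
print("pot",bp and bp[0]["uv"],atz(S,(453,297),0))
# ledge ring profile, r 33..35, finer; housing in S
def samp(c,X):
    u=np.array([proj(c,x) for x in X],np.float32);g=c["color"].astype(np.float32).mean(2)
    return cv2.remap(g,u[None,:,0],u[None,:,1],cv2.INTER_LINEAR)[0]
A=np.arange(0,360,4);th=np.radians(A)
for n,c,q in(("S",S,(.5580,-.1992,.0985)),("T",T,(.5592,-.1958,.0985))):
    m=np.mean([samp(c,np.stack([q[0]+r*np.cos(th),q[1]+r*np.sin(th),np.full(th.size,q[2])],1)) for r in(.031,.0325,.034)],0)
    print(n,[(int(x),int(y)) for x,y in zip(A,m) if 40<=x<=130 or 220<=x<=310])
hsv=cv2.cvtColor(S["color"],cv2.COLOR_RGB2HSV)
m=((hsv[...,1]<35)&(hsv[...,2]>190)).astype(np.uint8);z=np.zeros_like(m);z[185:272,200:298]=1;m*=z
m=cv2.morphologyEx(m,cv2.MORPH_OPEN,np.ones((3,3)))
p=np.argwhere(m)[:,::-1];P=np.array([atz(S,q,.055)[:2] for q in p],np.float32);print("S housing",cv2.minAreaRect(P))
im=S["color"][175:280,195:305,::-1].copy();mm=m[175:280,195:305];im[mm>0]=(0,0,255)
cv2.imwrite("pics/hs.png",np.hstack([cv2.resize(im,None,fx=3,fy=3),cv2.resize(S["color"][175:280,195:305,::-1],None,fx=4,fy=3)]))
E
python3 k.py
```

```text
pink1 [0.46  0.128 3.401] 0.24975906603859233 2
pink2 [0.584 0.293 0.174] 0.6825993114168092 2
pot [456.8, 265.7] [0.76458038 0.22660444 0.        ]
S [(40, 100), (44, 100), (48, 99), (52, 99), (56, 99), (60, 97), (64, 91), (68, 85), (72, 79), (76, 77), (80, 76), (84, 78), (88, 81), (92, 87), (96, 92), (100, 92), (104, 93), (108, 95), (112, 95), (116, 96), (120, 96), (124, 96), (128, 98), (220, 101), (224, 102), (228, 102), (232, 101), (236, 99), (240, 100), (244, 97), (248, 96), (252, 98), (256, 104), (260, 108), (264, 107), (268, 105), (272, 103), (276, 100), (280, 96), (284, 96), (288, 96), (292, 97), (296, 97), (300, 97), (304, 97), (308, 98)]
T [(40, 48), (44, 50), (48, 52), (52, 51), (56, 51), (60, 50), (64, 48), (68, 47), (72, 46), (76, 46), (80, 46), (84, 45), (88, 46), (92, 46), (96, 46), (100, 46), (104, 47), (108, 46), (112, 45), (116, 44), (120, 42), (124, 42), (128, 42), (220, 33), (224, 33), (228, 34), (232, 34), (236, 34), (240, 32), (244, 30), (248, 27), (252, 27), (256, 31), (260, 32), (264, 31), (268, 31), (272, 32), (276, 33), (280, 33), (284, 33), (288, 33), (292, 35), (296, 37), (300, 37), (304, 38), (308, 38)]
S housing ((0.5508934259414673, -0.20164330303668976), (0.1548420488834381, 0.14054061472415924), 18.43963623046875)
```

Cup is at about (0.565, 0.170), yaw about 15°. Mill axis is at about (0.557, -0.197), yaw 18°; the visible gap is at about 80° world and the rim at z≈0.096. I'm moving over the cup now.

Emit:
servo_tool([
  [0, 0, 0, -28.9, -17.7, 0, 1],
  [0, 0, 0, -28.9, -17.7, 0, 1],
  [0, 0, 0, -28.9, -17.7, 0, 1],
  [0, 0, 0, -28.9, -17.7, 0, 1],
  [0, 0, 0, -28.9, -17.7, 0, 1],
  [0, 0, 0, -28.9, -17.7, 0, 1],
  [0, 0, 0, -28.9, -17.7, 0, 1],
  [0, 0, 0, -28.9, -17.7, 0, 1],
], force=20)

```text
time: 2.82
position: [0.4035, 0.3855, 0.2315]
ee_rot: [3.141, 0.0, 2.763]
wrist_force: [-0.1, 0.6, -0.2]
gripper_width: 1.001
grasp_force: 0.0
```

Emit:
servo_tool([
  [0, 0, 0, -28.9, -17.7, 0, 1],
  [0, 0, 0, -28.9, -17.7, 0, 1],
  [0, 0, 0, -28.9, -17.7, 0, 1],
  [0, 0, 0, -28.9, -17.7, 0, 1],
  [0, 0, 0, -28.9, -17.7, 0, 1],
  [0, 0, 0, -28.9, -17.7, 0, 1],
  [0, 0, 0, -28.9, -17.7, 0, 1],
  [0, 0, 0, -28.9, -17.7, 0, 1],
])

```text
time: 3.48
position: [0.5661, 0.1683, 0.2315]
ee_rot: [3.141, 0.0, 2.763]
wrist_force: [-0.4, 0.7, 0.3]
gripper_width: 0.998
grasp_force: 0.0
```

Emit:
servo_tool([
  [0, 0, 0, 0, 0, 0, 1],
  [0, 0, 0, 0, 0, 0, 1],
])

```text
time: 3.65
position: [0.5659, 0.1685, 0.2312]
ee_rot: [3.142, -0.0, 2.76]
wrist_force: [0.6, 0.7, 0.0]
gripper_width: 1.001
grasp_force: 0.0
```

```bash
cat > w.py <<'E'
import sys
from h import *
from scipy.spatial.transform import Rotation as Ro
def to(x,y,z):
    o=get_obs();R=Ro.from_euler("xyz",o["ee_rot"]).as_matrix();print("tool d mm",np.round(R.T@(np.array([x,y,z])-o["position"])*1e3,1))
def st():
    o=get_obs();print({k:np.round(o[k],4).tolist() for k in("time","position","wrist_force","moment","grasp_force","gripper_width","joints")},np.round(np.degrees(o["ee_rot"]),2).tolist())
st()
if len(sys.argv)>3: to(*map(float,sys.argv[1:4]))
E
python3 w.py .5645 .1697 .0353
```

```text
{'time': 3.65, 'position': [0.5659, 0.1685, 0.2312], 'wrist_force': [0.6015, 0.6661, 0.0106], 'moment': [-0.0287, -0.0797, 0.0265], 'grasp_force': 0.0, 'gripper_width': 1.0014, 'joints': [0.0975, 0.1079, 1.714, 0.0002, 1.32, -1.0917]} [180.0, -0.02, 158.13]
tool d mm [  1.7   0.5 195.9]
```

Emit:
servo_tool([
  [0, 0, 0, 1.7, 0.5, 30, 1],
  [0, 0, 0, 0, 0, 30, 1],
  [0, 0, 0, 0, 0, 30, 1],
  [0, 0, 0, 0, 0, 30, 1],
  [0, 0, 0, 0, 0, 30, 1],
  [0, 0, 0, 0, 0, 25, 1],
  [0, 0, 0, 0, 0, 15, 1],
  [0, 0, 0, 0, 0, 6, 1],
])

```text
time: 4.32
position: [0.5609, 0.172, 0.0322]
ee_rot: [-3.139, -0.005, 2.764]
wrist_force: [-0.5, 0.4, -0.4]
gripper_width: 0.999
grasp_force: 0.0
```

Emit:
servo_tool([
  [0, 0, 0, 0, 0, 0, 0.5],
  [0, 0, 0, 0, 0, 0, 0.5],
  [0, 0, 0, 0, 0, 0, 0.5],
  [0, 0, 0, 0, 0, 0, 0.5],
  [0, 0, 0, 0, 0, 0, 0.5],
  [0, 0, 0, 0, 0, 0, 0.5],
])

```text
time: 4.82
position: [0.5651, 0.1713, 0.0372]
ee_rot: [3.14, 0.003, 2.763]
wrist_force: [-0.7, 2.3, 7.1]
gripper_width: 0.603
grasp_force: 21.9
```

Emit:
servo_tool([
  [0, 0, 0, 0, 0, 0, 0.9],
  [0, 0, 0, 0, 0, 0, 0.9],
  [0, 0, 0, 0, 0, 0, 0.9],
  [0, 0, 5, 0, 0, 0, 0.9],
  [0, 0, 7, 0, 0, 0, 0.9],
  [0, 0, 7, 0, 0, 0, 0.9],
  [0, 0, 7, 0, 0, 0, 0.9],
  [0, 0, 7, 0, 0, 0, 0.9],
])

```text
time: 5.48
position: [0.5636, 0.1708, 0.0349]
ee_rot: [-3.141, -0.0, 2.181]
wrist_force: [0.4, 0.6, 0.5]
gripper_width: 0.901
grasp_force: 0.0
```

Emit:
servo_tool([
  [0, 0, 7, 0, 0, 0, 0.9],
  [0, 0, 7, 0, 0, 0, 0.9],
  [0, 0, 7, 0, 0, 0, 0.9],
  [0, 0, 7, 0, 0, 0, 0.9],
  [0, 0, 7, 0, 0, 0, 0.9],
  [0, 0, 7, 0, 0, 0, 0.9],
  [0, 0, 7, 0, 0, 0, 0.9],
  [0, 0, 7, 0, 0, 0, 0.9],
])

```text
time: 6.15
position: [0.5636, 0.1708, 0.0349]
ee_rot: [-3.141, 0.0, 1.203]
wrist_force: [-0.1, 0.3, -0.3]
gripper_width: 0.9
grasp_force: 0.0
```

Emit:
servo_tool([
  [0, 0, 1, 0, 0, 0, 0.9],
  [0, 0, 0, 0, 0, 0, 0.9],
  [0, 0, 0, 0, 0, 0, 0.4],
  [0, 0, 0, 0, 0, 0, 0.4],
  [0, 0, 0, 0, 0, 0, 0.4],
  [0, 0, 0, 0, 0, 0, 0.4],
  [0, 0, 0, 0, 0, 0, 0.4],
  [0, 0, 0, 0, 0, 0, 0.4],
], force=50)

```text
time: 6.82
position: [0.5645, 0.1709, 0.0358]
ee_rot: [3.14, -0.001, 1.192]
wrist_force: [1.6, -0.9, 3.7]
gripper_width: 0.6
grasp_force: 52.7
```

```bash
python3 w.py
```

```text
{'time': 6.8167, 'position': [0.5645, 0.1709, 0.0358], 'wrist_force': [1.5633, -0.9468, 3.7015], 'moment': [-0.1369, -0.2347, -0.0426], 'grasp_force': 52.6773, 'gripper_width': 0.5997, 'joints': [0.1019, 0.3583, 1.8143, -0.0002, 0.9675, 0.4805]} [179.92, -0.03, 68.32]
```

Emit:
servo_tool([
  [0, 0, 0, 0, 0, -8, 0.4],
  [0, 0, 0, 0, 0, -20, 0.4],
  [0, 0, 0, 0, 0, -28, 0.4],
  [0, 0, 0, 0, 0, -28, 0.4],
  [0, 0, 0, 0, 0, -28, 0.4],
  [0, 0, 0, 0, 0, -28, 0.4],
  [0, 0, 0, 0, 0, -20, 0.4],
  [0, 0, 0, 0, 0, -5, 0.4],
])

```text
time: 7.48
position: [0.5651, 0.1713, 0.2042]
ee_rot: [3.137, -0.003, 1.192]
wrist_force: [0.1, -0.2, -2.1]
gripper_width: 0.598
grasp_force: 52.6
```

Emit:
servo_tool([
  [0, 0, 0, -10.5, 3.9, 0, 0.4],
  [0, 0, 0, -20.5, 8, 0, 0.4],
  [0, 0, 0, -26.5, 10, 0, 0.4],
  [0, 0, 0, -26.5, 10, 0, 0.4],
  [0, 0, 0, -26.5, 10, 0, 0.4],
  [0, 0, 0, -26.5, 10, 0, 0.4],
  [0, 0, 0, -26.5, 10, 0, 0.4],
  [0, 0, 0, -26.5, 10, 0, 0.4],
])

```text
time: 8.15
position: [0.5582, -0.0338, 0.1971]
ee_rot: [-3.136, 0.001, 1.192]
wrist_force: [0.9, -0.2, -1.7]
gripper_width: 0.598
grasp_force: 52.6
```

Emit:
servo_tool([
  [0, 0, 0, -26.5, 10, 0, 0.4],
  [0, 0, 0, -26.5, 10, 0, 0.4],
  [0, 0, 0, -26.5, 10, 0, 0.4],
  [0, 0, 0, -26.5, 10, 0, 0.4],
  [0, 0, 0, -26.5, 10, 0, 0.4],
  [0, 0, 0, -22.5, 8.5, 0, 0.4],
  [0, 0, 0, -16.5, 6, 0, 0.4],
  [0, 0, 0, -10, 3, 0, 0.4],
])

```text
time: 8.82
position: [0.5539, -0.2276, 0.1972]
ee_rot: [-3.136, -0.001, 1.19]
wrist_force: [0.6, 0.1, -2.7]
gripper_width: 0.598
grasp_force: 52.6
```

Emit:
servo_tool([
  [0, 0, -5, 0, 0, 0, 0.4],
  [0, 0, -7, 0, 0, 0, 0.4],
  [0, 0, -7, 0, 0, 0, 0.4],
  [0, 0, -7, 0, 0, 0, 0.4],
  [0, 0, -7, 0, 0, 0, 0.4],
  [0, 0, -7, 0, 0, 0, 0.4],
  [0, 0, -7, 0, 0, 0, 0.4],
  [0, 0, -7, 0, 0, 0, 0.4],
])

```text
time: 9.48
position: [0.5547, -0.225, 0.1979]
ee_rot: [-3.14, -0.004, 2.141]
wrist_force: [-0.5, -0.6, -2.3]
gripper_width: 0.602
grasp_force: 52.6
```

Emit:
servo_tool([
  [0, 0, -7, 0, 0, 0, 0.4],
  [0, 0, -4, 0, 0, 0, 0.4],
  [0, 0, 0, 0, 0, 0, 0.4],
  [0, 0, 0, 0, 0, 0, 0.4],
])

```text
time: 9.82
position: [0.555, -0.2252, 0.1986]
ee_rot: [-3.141, -0.003, 2.325]
wrist_force: [-0.2, 0.3, -1.5]
gripper_width: 0.593
grasp_force: 52.6
```

```bash
python3 w.py .557 -.1973 .2; python3 - <<'E'
from h import *
S=capture("scene");T=capture("top")
cr=lambda c,p:cv2.resize(c["color"][int(p[1])-45:int(p[1])+45,int(p[0])-45:int(p[0])+45,::-1],(400,400),interpolation=cv2.INTER_CUBIC)
p=proj(S,(.557,-.197,.14));q=proj(T,(.557,-.197,.14));print(p,q)
cv2.imwrite("pics/e.png",np.hstack([cr(S,p),cr(T,q)]))
E
```

```text
{'time': 9.8167, 'position': [0.555, -0.2252, 0.1986], 'wrist_force': [-0.2237, 0.2756, -1.4656], 'moment': [0.0051, 0.0285, 0.0429], 'grasp_force': 52.5949, 'gripper_width': 0.5928, 'joints': [-0.5746, 0.1602, 1.7179, 0.0, 1.2667, -1.3286]} [-179.96, -0.18, 133.2]
tool d mm [19.  20.6 -1.4]
[243.01964654 197.77548738] [386.03092695 184.42011406]
```

View pics/e.png

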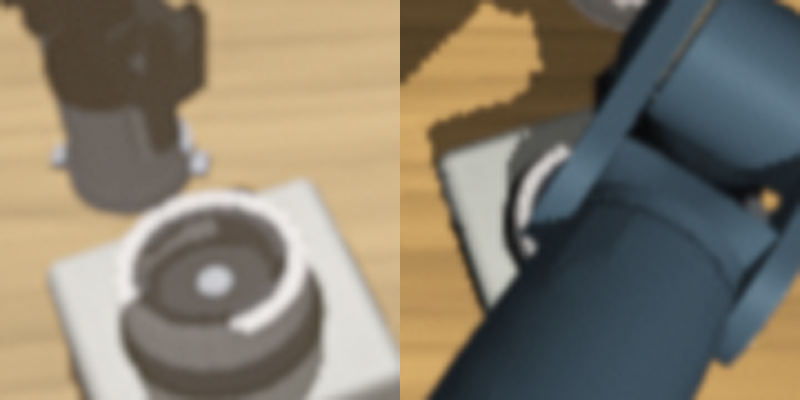

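The cup hangs upright in the grip with both lugs visible in the scene crop, at (58,157) and (200,163), behind the collar. I overshot y by about 28 mm. I'll measure the lug angle and the lug-to-collar offset.

```bash
python3 - <<'E'
from s import *
S=capture("scene");p=np.array([243,197])-45
import plant
o=get_obs();z=o["position"][2]-.0353
L=[atz(S,p+np.array(u)/4.444,z+.009) for u in((58,157),(200,163))]
d=L[1]-L[0];print(np.round(L,4),"ang",np.degrees(np.arctan2(d[1],d[0])),np.linalg.norm(d),"mid",np.mean(L,0),"tcp",o["position"])
# pixel-level: predict for yaw candidates with bias-fitted centre
im=S["color"].astype(float)
for a in range(60,106,5):
    t=np.radians(a)
    print(a,[np.round((proj(S,[*(np.mean(L,0)[:2]+s*.0345*np.array([np.cos(t),np.sin(t)])),z+.009])-p)*4.444).tolist() for s in(-1,1)])
for d in trace("scene","cup"):
    if abs(d["uv"][0]-225)<30 and d["uv"][1]<215:
        u=np.argwhere(d["region"]);print(d["uv"],d["confidence"],u.min(0)[::-1],u.max(0)[::-1])
E
```

```text
[[ 0.5499 -0.258   0.1733]
 [ 0.5615 -0.1921  0.1733]] ang 80.06227343227114 0.06691948613213382 mid [ 0.55568163 -0.22508063  0.17328985] tcp [ 0.55561515 -0.22557289  0.19958985]
60 [[66.0, 138.0], [193.0, 182.0]]
65 [[63.0, 143.0], [196.0, 177.0]]
70 [[60.0, 147.0], [199.0, 173.0]]
75 [[58.0, 152.0], [201.0, 168.0]]
80 [[56.0, 157.0], [202.0, 163.0]]
85 [[55.0, 162.0], [203.0, 158.0]]
90 [[54.0, 166.0], [203.0, 154.0]]
95 [[54.0, 171.0], [203.0, 149.0]]
100 [[54.0, 176.0], [202.0, 144.0]]
105 [[56.0, 181.0], [201.0, 140.0]]
[220.1, 182.5] 0.86 [207 157] [244 198]
```

Emit:
servo_tool([
  [0, 0, 0, 6, 7, 0, 0.4],
  [0, 0, 0, 7.7, 8, 0, 0.4],
  [0, 0, 0, 4, 5, 0, 0.4],
  [0, 0, 0, 0, 0, 10, 0.4],
  [0, 0, 0, 0, 0, 20, 0.4],
  [0, 0, 0, 0, 0, 20, 0.4],
  [0, 0, 0, 0, 0, 10, 0.4],
  [0, 0, 0, 0, 0, 2, 0.4],
])

```text
time: 10.68
position: [0.5567, -0.198, 0.135]
ee_rot: [-3.14, -0.005, 2.327]
wrist_force: [0.4, 0.4, -2.0]
gripper_width: 0.597
grasp_force: 52.6
```

Emit:
servo_tool([
  [0, 0, 0, 0, 0, 0, 0.4],
  [0, 0, 0, 0, 0, 0, 0.4],
  [0, 0, 0, 0, 0, 0, 0.4],
])

```text
time: 10.93
position: [0.5593, -0.1998, 0.1397]
ee_rot: [3.141, 0.002, 2.326]
wrist_force: [1.1, 0.2, -2.0]
gripper_width: 0.596
grasp_force: 52.6
```

```bash
python3 w.py .558 -.199 .137; python3 - <<'E'
from h import *
S=capture("scene")
p=proj(S,(.558,-.199,.1)).astype(int)
save(S,"f.png",(p[0]-35,p[1]-30,p[0]+35,p[1]+30),8);print(p)
E
```

```text
{'time': 10.9333, 'position': [0.5593, -0.1998, 0.1397], 'wrist_force': [1.1026, 0.25, -1.9735], 'moment': [0.0192, 0.0044, -0.0193], 'grasp_force': 52.6026, 'gripper_width': 0.5955, 'joints': [-0.5338, 0.2127, 1.7731, -0.0, 1.1532, -1.2894]} [179.96, 0.14, 133.29]
tool d mm [ 1.4 -0.4  2.7]
[244 210]
```

View pics/f.png

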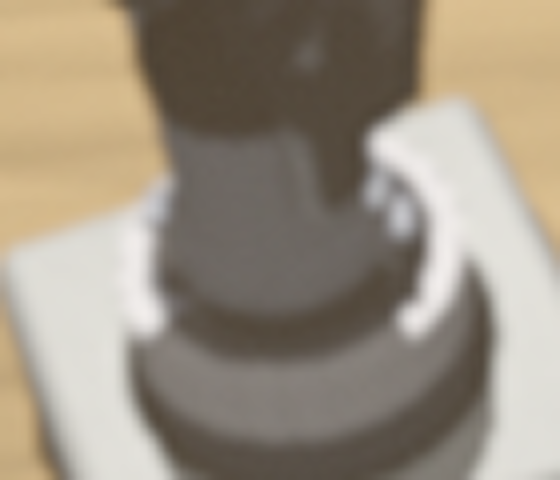

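The crop shows the cup foot over the bore, roughly centred, lugs near the sides. I'll go down gently and watch the force.

Emit:
servo_tool([
  [0, 0, 0, 1, 0, 1, 0.4],
  [0, 0, 0, 0, 0, 1, 0.4],
  [0, 0, 0, 0, 0, 1, 0.4],
  [0, 0, 0, 0, 0, 1, 0.4],
  [0, 0, 0, 0, 0, 1, 0.4],
  [0, 0, 0, 0, 0, 1, 0.4],
  [0, 0, 0, 0, 0, 1, 0.4],
  [0, 0, 0, 0, 0, 0, 0.4],
])

```text
time: 11.65
position: [0.5576, -0.1984, 0.1309]
ee_rot: [-3.141, -0.001, 2.326]
wrist_force: [0.3, -0.2, -1.7]
gripper_width: 0.599
grasp_force: 52.6
```

Emit:
servo_tool([
  [0, 0, 0, 0, 0, 1, 0.4],
  [0, 0, 0, 0, 0, 1, 0.4],
  [0, 0, 0, 0, 0, 1, 0.4],
  [0, 0, 0, 0, 0, 1, 0.4],
  [0, 0, 0, 0, 0, 0, 0.4],
])

```text
time: 12.07
position: [0.5577, -0.1985, 0.1271]
ee_rot: [-3.142, -0.0, 2.326]
wrist_force: [-0.0, 0.5, -1.2]
gripper_width: 0.598
grasp_force: 52.6
```

Emit:
servo_tool([
  [0, 0, 0, 0, 0, 1, 0.4],
  [0, 0, 0, 0, 0, 1, 0.4],
  [0, 0, 0, 0, 0, 0, 0.4],
])

```text
time: 12.32
position: [0.5582, -0.1987, 0.1254]
ee_rot: [3.141, 0.001, 2.326]
wrist_force: [1.4, -0.6, -1.6]
gripper_width: 0.598
grasp_force: 52.7
```

Emit:
servo_tool([
  [0, 0, 0, 0, 0, 1, 0.4],
  [0, 0, 0, 0, 0, 1, 0.4],
  [0, 0, 0, 0, 0, 0, 0.4],
])

```text
time: 12.57
position: [0.5582, -0.1987, 0.1234]
ee_rot: [3.141, 0.001, 2.326]
wrist_force: [2.7, -0.5, -2.4]
gripper_width: 0.597
grasp_force: 52.6
```

Emit:
servo_tool([
  [0, 0, 0, -0.5, 0.5, 1, 0.4],
  [0, 0, 0, 0, 0, 1, 0.4],
  [0, 0, 0, 0, 0, 0, 0.4],
])

```text
time: 12.82
position: [0.5585, -0.1985, 0.1211]
ee_rot: [3.141, 0.0, 2.326]
wrist_force: [2.4, -0.7, -2.4]
gripper_width: 0.6
grasp_force: 52.6
```

Emit:
servo_tool([
  [0, 0, 0, 0, 0, 1, 0.4],
  [0, 0, 0, 0, 0, 1, 0.4],
  [0, 0, 0, 0, 0, 0, 0.4],
])

```text
time: 13.07
position: [0.5585, -0.1985, 0.1193]
ee_rot: [3.142, 0.0, 2.326]
wrist_force: [2.5, -1.2, -1.3]
gripper_width: 0.599
grasp_force: 52.8
```

Emit:
servo_tool([
  [0, 0, 0, -0.7, 0.4, 1, 0.4],
  [0, 0, 0, 0, 0, 1, 0.4],
  [0, 0, 0, 0, 0, 0, 0.4],
])

```text
time: 13.32
position: [0.5589, -0.1987, 0.1176]
ee_rot: [-3.141, -0.001, 2.327]
wrist_force: [-2.4, -0.1, 5.1]
gripper_width: 0.6
grasp_force: 52.8
```

Emit:
servo_tool([
  [0, 0, 0, 0, 0, 1, 0.4],
  [0, 0, 0, 0, 0, 0, 0.4],
])

```text
time: 13.48
position: [0.5589, -0.1987, 0.1168]
ee_rot: [-3.141, -0.001, 2.327]
wrist_force: [-3.3, 1.1, 5.4]
gripper_width: 0.595
grasp_force: 52.9
```

The 7 N step, then a slow rise, means the cup is on the sprung deck at u≈0.083, with the lugs through the gaps. I'll push it about 7 mm down.

Emit:
servo_tool([
  [0, 0, 0, 0.3, -0.2, 1, 0.4],
  [0, 0, 0, 0, 0, 1, 0.4],
  [0, 0, 0, 0, 0, 1, 0.4],
  [0, 0, 0, 0, 0, 0, 0.4],
])

```text
time: 13.82
position: [0.5589, -0.1987, 0.1143]
ee_rot: [-3.141, -0.0, 2.327]
wrist_force: [-3.1, 1.4, 6.7]
gripper_width: 0.597
grasp_force: 53.1
```

Emit:
servo_tool([
  [0, 0, 0, 0, 0, 1, 0.4],
  [0, 0, 0, 0, 0, 1, 0.4],
  [0, 0, 0, 0, 0, 0.5, 0.4],
  [0, 0, 0, 0, 0, 0, 0.4],
])

```text
time: 14.15
position: [0.5589, -0.1987, 0.1122]
ee_rot: [-3.141, -0.0, 2.327]
wrist_force: [-3.7, 1.8, 9.5]
gripper_width: 0.597
grasp_force: 53.2
```

Emit:
servo_tool([
  [0, 0, 0, 0.3, -0.3, 0.4, 0.4],
  [0, 0, 3, 0, 0, 0, 0.4],
  [0, 0, 3, 0, 0, 0, 0.4],
  [0, 0, 3, 0, 0, 0, 0.4],
  [0, 0, 0, 0, 0, 0, 0.4],
])

```text
time: 14.57
position: [0.5595, -0.1993, 0.1125]
ee_rot: [3.141, 0.003, 2.168]
wrist_force: [-0.9, 0.3, 8.8]
gripper_width: 0.599
grasp_force: 53.5
```

```bash
python3 w.py
```

```text
{'time': 14.5667, 'position': [0.5595, -0.1993, 0.1125], 'wrist_force': [-0.9326, 0.2773, 8.7892], 'moment': [0.1602, 0.3023, -0.0437], 'grasp_force': 53.4674, 'gripper_width': 0.5989, 'joints': [-0.5328, 0.2489, 1.7858, -0.0003, 1.1042, -1.1299]} [179.95, 0.15, 124.22]
```

Emit:
servo_tool([
  [0, 0, 3, 0, 0, 0.6, 0.4],
  [0, 0, 3, 0, 0, 0, 0.4],
  [0, 0, 3, 0, 0, 0, 0.4],
  [0, 0, 3, 0, 0, 0, 0.4],
  [0, 0, 0, 0, 0, 0, 0.4],
])

```text
time: 14.98
position: [0.5598, -0.1996, 0.1122]
ee_rot: [3.14, 0.003, 1.959]
wrist_force: [-1.0, -0.2, 10.1]
gripper_width: 0.597
grasp_force: 53.5
```

```bash
python3 w.py
```

```text
{'time': 14.9833, 'position': [0.5598, -0.1996, 0.1122], 'wrist_force': [-1.0003, -0.2204, 10.1472], 'moment': [0.0107, 0.2709, -0.0457], 'grasp_force': 53.4925, 'gripper_width': 0.5968, 'joints': [-0.5329, 0.2496, 1.7856, -0.0005, 1.1027, -0.9205]} [179.89, 0.19, 112.22]
```

Emit:
servo_tool([
  [0, 0, 3, 0, 0, 0, 0.4],
  [0, 0, 3, 0, 0, 0, 0.4],
  [0, 0, 3, 0, 0, 0, 0.4],
  [0, 0, 3, 0, 0, 0, 0.4],
  [0, 0, 3, 0, 0, 0, 0.4],
  [0, 0, 3, 0, 0, 0, 0.4],
  [0, 0, 0, 0, 0, 0, 0.4],
])

```text
time: 15.57
position: [0.5598, -0.1997, 0.1122]
ee_rot: [3.139, 0.003, 1.644]
wrist_force: [0.0, -1.2, 9.6]
gripper_width: 0.593
grasp_force: 53.5
```

```bash
python3 w.py
```

```text
{'time': 15.5667, 'position': [0.5598, -0.1997, 0.1122], 'wrist_force': [0.0453, -1.2069, 9.5891], 'moment': [0.0154, 0.2398, -0.1126], 'grasp_force': 53.4885, 'gripper_width': 0.5933, 'joints': [-0.533, 0.2496, 1.7855, -0.0007, 1.1026, -0.6063]} [179.84, 0.16, 94.21]
```

Emit:
servo_tool([
  [0, 0, 3, 0, 0, 0, 0.4],
  [0, 0, 3, 0, 0, 0, 0.4],
  [0, 0, 3, 0, 0, 0, 0.4],
  [0, 0, 3, 0, 0, 0, 0.4],
  [0, 0, 3, 0, 0, 0, 0.4],
  [0, 0, 0, 0, 0, 0, 0.4],
])

```text
time: 16.07
position: [0.5598, -0.1998, 0.1122]
ee_rot: [3.138, 0.002, 1.383]
wrist_force: [0.4, -1.0, 9.1]
gripper_width: 0.598
grasp_force: 53.5
```

```bash
python3 w.py
```

```text
{'time': 16.0667, 'position': [0.5598, -0.1998, 0.1122], 'wrist_force': [0.4128, -0.9654, 9.0962], 'moment': [-0.017, 0.282, -0.1014], 'grasp_force': 53.4866, 'gripper_width': 0.5982, 'joints': [-0.5331, 0.2496, 1.7855, -0.0008, 1.1026, -0.3445]} [179.81, 0.11, 79.22]
```

Emit:
servo_tool([
  [0, 0, 2, 0, 0, 0, 0.4],
  [0, 0, 2, 0, 0, 0, 0.4],
  [0, 0, 2, 0, 0, 0, 0.4],
  [0, 0, 0, 0, 0, 0, 0.4],
])

```text
time: 16.4
position: [0.5598, -0.1998, 0.1122]
ee_rot: [3.138, 0.002, 1.279]
wrist_force: [0.4, -1.1, 9.7]
gripper_width: 0.6
grasp_force: 53.5
```

```bash
python3 w.py
```

```text
{'time': 16.4, 'position': [0.5598, -0.1998, 0.1122], 'wrist_force': [0.4427, -1.0671, 9.6825], 'moment': [0.0321, 0.2772, -0.0561], 'grasp_force': 53.4811, 'gripper_width': 0.6002, 'joints': [-0.5331, 0.2496, 1.7855, -0.0008, 1.1026, -0.2404]} [179.79, 0.09, 73.25]
```

Emit:
servo_tool([
  [0, 0, 1, 0, 0, 0, 0.4],
  [0, 0, 1, 0, 0, 0, 0.4],
  [0, 0, 0, 0, 0, 0, 0.4],
])

```text
time: 16.65
position: [0.5598, -0.1997, 0.1122]
ee_rot: [3.138, 0.002, 1.244]
wrist_force: [-0.9, 0.0, 9.2]
gripper_width: 0.599
grasp_force: 53.5
```

```bash
python3 w.py
```

```text
{'time': 16.65, 'position': [0.5598, -0.1997, 0.1122], 'wrist_force': [-0.9053, 0.0407, 9.2095], 'moment': [-0.0217, 0.2078, 0.0405], 'grasp_force': 53.4778, 'gripper_width': 0.599, 'joints': [-0.533, 0.2496, 1.7855, -0.0008, 1.1027, -0.2062]} [179.79, 0.09, 71.3]
```

Emit:
servo_tool([
  [0, 0, 1, 0, 0, 0, 0.4],
  [0, 0, 0.5, 0, 0, 0, 0.4],
  [0, 0, 0, 0, 0, 0, 0.4],
])

```text
time: 16.9
position: [0.5598, -0.1998, 0.1122]
ee_rot: [3.138, 0.001, 1.218]
wrist_force: [-0.4, -0.2, 8.8]
gripper_width: 0.598
grasp_force: 53.5
```

```bash
python3 w.py
```

```text
{'time': 16.9, 'position': [0.5598, -0.1998, 0.1122], 'wrist_force': [-0.4137, -0.2159, 8.8467], 'moment': [0.0433, 0.2403, 0.0146], 'grasp_force': 53.476, 'gripper_width': 0.5984, 'joints': [-0.5331, 0.2496, 1.7855, -0.0009, 1.1026, -0.1804]} [179.79, 0.08, 69.81]
```

Emit:
servo_tool([
  [0, 0, 1, 0, 0, 0, 0.4],
  [0, 0, 0.5, 0, 0, 0, 0.4],
  [0, 0, 0, 0, 0, 0, 0.4],
])

```text
time: 17.15
position: [0.5597, -0.1998, 0.1122]
ee_rot: [3.138, 0.001, 1.192]
wrist_force: [-1.7, -0.2, 9.2]
gripper_width: 0.596
grasp_force: 53.5
```

```bash
python3 w.py
```

```text
{'time': 17.15, 'position': [0.5597, -0.1998, 0.1122], 'wrist_force': [-1.7042, -0.1527, 9.1845], 'moment': [-0.0449, 0.3129, 0.032], 'grasp_force': 53.4735, 'gripper_width': 0.5957, 'joints': [-0.5331, 0.2496, 1.7855, -0.0008, 1.1027, -0.1541]} [179.79, 0.08, 68.31]
```

Emit:
servo_tool([
  [0, 0, 1, 0, 0, 0, 0.4],
  [0, 0, 1, 0, 0, 0, 0.4],
  [0, 0, 0, 0, 0, 0, 0.4],
])

```text
time: 17.4
position: [0.5597, -0.1998, 0.1122]
ee_rot: [3.138, 0.001, 1.157]
wrist_force: [-0.7, -1.0, 9.1]
gripper_width: 0.597
grasp_force: 53.5
```

```bash
python3 w.py
```

```text
{'time': 17.4, 'position': [0.5597, -0.1998, 0.1122], 'wrist_force': [-0.6869, -1.0164, 9.1152], 'moment': [0.0225, 0.2971, 0.1118], 'grasp_force': 53.4699, 'gripper_width': 0.5965, 'joints': [-0.5331, 0.2496, 1.7855, -0.0008, 1.1026, -0.1189]} [179.79, 0.07, 66.29]
```

Emit:
servo_tool([
  [0, 0, 1, 0, 0, 0, 0.4],
  [0, 0, 1, 0, 0, 0, 0.4],
  [0, 0, 0, 0, 0, 0, 0.4],
])

```text
time: 17.65
position: [0.5597, -0.1997, 0.1121]
ee_rot: [3.138, 0.001, 1.122]
wrist_force: [-1.6, -0.8, 10.3]
gripper_width: 0.597
grasp_force: 53.5
```

```bash
python3 w.py
```

```text
{'time': 17.65, 'position': [0.5597, -0.1997, 0.1121], 'wrist_force': [-1.5607, -0.8187, 10.3125], 'moment': [0.043, 0.2838, 0.1287], 'grasp_force': 53.4873, 'gripper_width': 0.5967, 'joints': [-0.533, 0.2496, 1.7856, -0.0008, 1.1027, -0.0842]} [179.79, 0.06, 64.31]
```

Emit:
servo_tool([
  [0, 0, 1, 0, 0, 0, 0.4],
  [0, 0, 1, 0, 0, 0, 0.4],
  [0, 0, 0, 0, 0, 0, 0.4],
])

```text
time: 17.9
position: [0.5598, -0.1991, 0.1121]
ee_rot: [3.138, 0.0, 1.088]
wrist_force: [-0.5, 1.6, 9.2]
gripper_width: 0.6
grasp_force: 53.5
```

```bash
python3 w.py;  python3 - <<'E'
from h import *
S=capture("scene")
p=proj(S,(.558,-.199,.1)).astype(int)
save(S,"g.png",(p[0]-35,p[1]-30,p[0]+35,p[1]+30),8)
E
```

```text
{'time': 17.9, 'position': [0.5598, -0.1991, 0.1121], 'wrist_force': [-0.4608, 1.6113, 9.1553], 'moment': [0.4086, 0.2213, 0.2381], 'grasp_force': 53.541, 'gripper_width': 0.5995, 'joints': [-0.5325, 0.2495, 1.7857, 0.0002, 1.1033, -0.0498]} [179.82, 0.0, 62.34]
```

View pics/g.png

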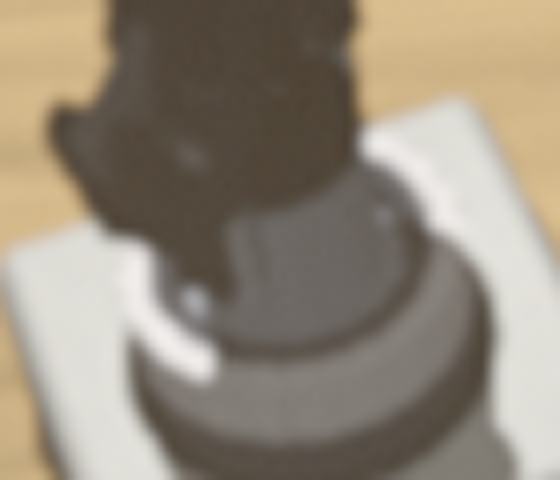

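The cup is seated down in the collar, with no lugs visible above the rim. The moment is climbing (0.13 to 0.24 Nm) after 71° of twist, so the stop is being reached. One more small nudge.

Emit:
servo_tool([
  [0, 0, 1, 0, 0, 0, 0.4],
  [0, 0, 1, 0, 0, 0, 0.4],
  [0, 0, 0, 0, 0, 0, 0.4],
])

```text
time: 18.2
position: [0.5597, -0.1988, 0.1121]
ee_rot: [3.139, 0.0, 1.057]
wrist_force: [-0.8, 2.4, 10.5]
gripper_width: 0.599
grasp_force: 53.6
```

```bash
python3 w.py
```

```text
{'time': 18.2, 'position': [0.5597, -0.1988, 0.1121], 'wrist_force': [-0.8326, 2.4487, 10.5433], 'moment': [0.5604, 0.2038, 1.3095], 'grasp_force': 53.5815, 'gripper_width': 0.5986, 'joints': [-0.5318, 0.2495, 1.7858, -0.0004, 1.1035, -0.0177]} [179.84, 0.02, 60.56]
```

Firm stop (1.3 Nm). I'll back off 4° to relieve it, then ease up.

Emit:
servo_tool([
  [0, 0, -2, 0, 0, 0, 0.4],
  [0, 0, -2, 0, 0, 0, 0.4],
  [0, 0, 0, 0, 0, -1, 0.4],
  [0, 0, 0, 0, 0, -1, 0.4],
  [0, 0, 0, 0, 0, -1, 0.4],
  [0, 0, 0, 0, 0, 0, 0.4],
])

```text
time: 18.7
position: [0.5598, -0.199, 0.1149]
ee_rot: [3.138, -0.0, 1.122]
wrist_force: [0.9, 0.8, 6.5]
gripper_width: 0.597
grasp_force: 53.5
```

```bash
python3 w.py
```

```text
{'time': 18.7, 'position': [0.5598, -0.199, 0.1149], 'wrist_force': [0.8955, 0.8145, 6.509], 'moment': [0.2728, -0.0847, 0.0557], 'grasp_force': 53.4914, 'gripper_width': 0.5972, 'joints': [-0.5325, 0.2456, 1.7847, 0.0007, 1.1079, -0.0845]} [179.81, -0.02, 64.31]
```

Emit:
servo_tool([
  [0, 0, 0, 0, 0, -0.7, 0.4],
  [0, 0, 0, 0, 0, -0.7, 0.4],
  [0, 0, 0, 0, 0, 0, 0.4],
])

```text
time: 18.95
position: [0.5598, -0.199, 0.116]
ee_rot: [3.138, -0.0, 1.122]
wrist_force: [0.9, 1.1, 6.0]
gripper_width: 0.594
grasp_force: 53.5
```

Emit:
servo_tool([
  [0, 0, 0, 0, 0, -0.5, 0.4],
  [0, 0, 0, 0, 0, 0, 0.4],
])

```text
time: 19.12
position: [0.5598, -0.199, 0.1164]
ee_rot: [3.138, -0.0, 1.122]
wrist_force: [2.2, 0.6, 5.1]
gripper_width: 0.598
grasp_force: 53.4
```

```bash
python3 w.py
```

```text
{'time': 19.1167, 'position': [0.5598, -0.199, 0.1164], 'wrist_force': [2.1714, 0.5517, 5.0677], 'moment': [0.2648, -0.2035, 0.0189], 'grasp_force': 53.407, 'gripper_width': 0.5979, 'joints': [-0.5325, 0.2434, 1.7842, 0.0008, 1.1106, -0.0845]} [179.81, -0.02, 64.31]
```

Emit:
servo_tool([
  [0, 0, 0, 0, 0, -0.5, 0.4],
  [0, 0, 0, 0, 0, 0, 0.4],
])

```text
time: 19.28
position: [0.5598, -0.199, 0.1168]
ee_rot: [3.138, -0.0, 1.122]
wrist_force: [0.8, 1.7, 5.5]
gripper_width: 0.602
grasp_force: 53.4
```

Emit:
servo_tool([
  [0, 0, 0, 0, 0, -0.4, 0.4],
  [0, 0, 0, 0, 0, 0, 0.4],
])

```text
time: 19.45
position: [0.5598, -0.199, 0.1171]
ee_rot: [3.138, -0.0, 1.122]
wrist_force: [1.7, 1.0, 6.7]
gripper_width: 0.598
grasp_force: 53.3
```

Emit:
servo_tool([
  [0, 0, 0, 0, 0, -0.4, 0.4],
  [0, 0, 0, 0, 0, 0, 0.4],
])

```text
time: 19.62
position: [0.5597, -0.199, 0.1171]
ee_rot: [3.138, -0.0, 1.122]
wrist_force: [3.9, 0.4, 5.1]
gripper_width: 0.6
grasp_force: 53.1
```

Emit:
servo_tool([
  [0, 0, 0, 0, 0, -0.4, 0.4],
  [0, 0, 0, 0, 0, 0, 0.4],
])

```text
time: 19.78
position: [0.5597, -0.199, 0.1171]
ee_rot: [3.138, -0.0, 1.122]
wrist_force: [5.4, 0.6, 4.0]
gripper_width: 0.596
grasp_force: 52.9
```

The position holds at 0.1171 while the push fades, so the lugs are up against the notch roof (deck ≈ 2 mm). Releasing.

Emit:
servo_tool([
  [0, 0, 0, 0, 0, -0.3, 0.4],
  [0, 0, 0, 0, 0, 0, 0.62],
  [0, 0, 0, 0, 0, 0, 0.7],
  [0, 0, 0, 0, 0, 0, 0.8],
  [0, 0, 0, 0, 0, 0, 0.95],
  [0, 0, 0, 0, 0, 0, 0.95],
  [0, 0, 0, 0, 0, 0, 0.95],
], force=20)

```text
time: 20.37
position: [0.5579, -0.1985, 0.1162]
ee_rot: [-3.14, 0.0, 1.122]
wrist_force: [-0.2, -0.4, 1.7]
gripper_width: 0.947
grasp_force: 0.0
```

Emit:
servo_tool([
  [0, 0, 0, 0, 0, -5, 1],
  [0, 0, 0, 0, 0, -15, 1],
  [0, 0, 0, 0, 0, -25, 1],
  [0, 0, 0, 0, 0, -30, 1],
  [0, 0, 0, 0, 0, -30, 1],
  [0, 0, 0, 0, 0, -30, 1],
  [0, 0, 0, 0, 0, -15, 1],
  [0, 0, 0, 0, 0, 0, 1],
])

```text
time: 21.03
position: [0.5604, -0.1997, 0.2724]
ee_rot: [3.132, 0.001, 1.122]
wrist_force: [-0.3, -0.1, 0.4]
gripper_width: 0.999
grasp_force: 0.0
```

Emit:
servo_tool([
  [0, 0, 0, -35, 0, 0, 1],
  [0, 0, 0, -35, 0, 0, 1],
  [0, 0, 0, -35, 0, 0, 1],
  [0, 0, 0, -35, 0, 0, 1],
  [0, 0, 0, 0, 0, 0, 1],
])

```text
time: 21.45
position: [0.4948, -0.3289, 0.2651]
ee_rot: [-3.139, 0.001, 1.117]
wrist_force: [-0.5, -0.8, -0.4]
gripper_width: 0.996
grasp_force: 0.0
```

```bash
python3 - <<'E'
from h import *
S=capture("scene");T=capture("top")
p=proj(S,(.558,-.199,.12)).astype(int);q=proj(T,(.558,-.199,.12)).astype(int)
c=lambda c,p:cv2.resize(c["color"][p[1]-40:p[1]+40,p[0]-40:p[0]+40,::-1],(400,400),interpolation=cv2.INTER_CUBIC)
cv2.imwrite("pics/i.png",np.hstack([c(S,p),c(T,q)]))
# expected lid centre for underside z=.0815 (locked; deck 2mm) 
for u in(.0815,):
    print([np.round((proj(S,(.5598,-.199,u+dz))-p+40)*5) for dz in(0,.083)],get_obs()["wrist_force"])
E
```

```text
[array([215., 260.]), array([187., 136.])] [-0.38491697 -0.62264413 -0.46049169]
```

View pics/i.png

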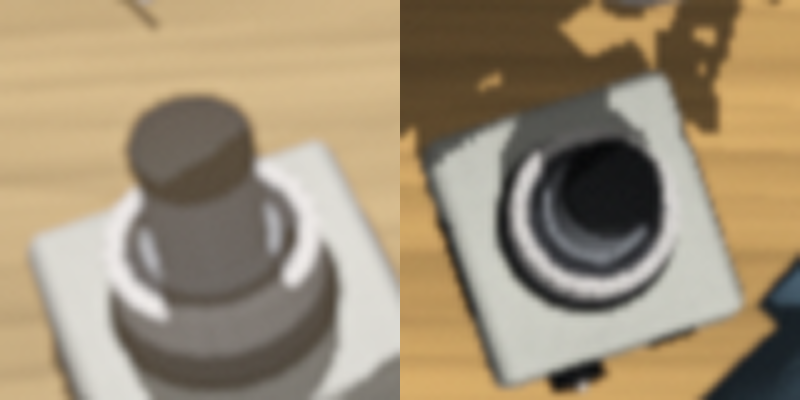

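The cup stands upright in the collar, lid at scene crop (190,145), with no lugs on the rim and the gripper clear. Everything matches the locked height, so I'm handing in.

```bash
python3 -c "
from plant import *
print(close_job())"
```

```text
the job is handed in; nothing more can be done
None
```

The cup is on the mill: lugs through the gaps, pushed down, twisted clockwise to the stop, eased up to the locking-notch height and released. I judged the lock from the cup's height and the fading push force, with no direct reading of the deck. I handed the job in at about 21.5 s; forces read well under the limits and nothing else was touched.

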